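Shut down the cure lamp and open the curing cabinet

ROBOT

A 7-joint arm with a two-finger parallel gripper is mounted at the origin on the work surface. World frame = base frame: x ahead of the robot, y to its left, z up, the work surface at z = 0. Lengths are in m, angles in rad, forces in N, time in s.
With the tool pointing down it reaches from about 0.4 to 0.85 m from the base axis. Payload 10.4 kg.
Tool frame: the origin (TCP) lies on the centre line of the jaws, within the pads' length; the fingertips stand 14 mm ahead of it and the grasp point (between the pads) lies 5 mm behind it (tip_reach is the z of the fingertips in the tool frame, in m); z points along the fingers, x is the direction in which the jaws open and shut, and the axes are right-handed (so a half turn about z gives the same grasp; the last joint's range is limited). The gripper opens to 87 mm and grips with 3 to 60 N. Pads are 19 mm wide; open, the fingers measure 117 mm over their backs; the gripper's body (75 mm by 190 mm) begins 51 mm behind the grasp point.
Start: joints at [1.322, 0.332, -0.065, 1.46, 0.022, 1.35, -0.088], TCP at [0.14, -0.609, 0.237] pointing down, gripper open.
Joint ranges: [-2.6, 2.6], [-0.5, 2.12], [-1.47, 1.34], [0.16, 2.42], [-1.27, 4.41], [0.06, 2.06], [-2.6, 2.6]. Speed limits (rad/s): [2.22, 2.22, 2.79, 2.79, 3.14, 3.14, 3.14].

INTERFACE

Orientations are given as a unit quaternion [x, y, z, w].
In Python, from bench import * gives the robot as it stands.
- The arm moves only by the tool carry_out, never from a script. Its argument "rows" is a list of rows, each a list of 5 numbers: the closure, from -1 (fully open) to 1 (shut), so that 0 is half open, then the shift along the tool's x, y, z in units of 30 mm (1.0 is 30 mm), then the turn about the tool's z in units of 5 degrees (1.0 is 5 degrees). In form: [[jaw, x, y, z, turn], ...]. A call has 1 to 20 rows; each row shifts and turns the pose as measured when the row begins, along the tool's axes as they then stand; what a row does not reach is not made up. A row lasts 1/12 s, in which the tool goes at most 41.7 mm and 7.16 degrees, less where a joint would pass 70% of its speed; a pose out of reach is approached as far as the arm can. A call is refused whole if a number of a shift passes 1 or a number of a turn 1, either way. A call with a gripper value outside its range is refused whole. The fingers move at their own pace and stop on an object; "force" is the grip in N (left out, the last holds). Time passes only in rows, so rows that do not move let the fingers close. It gives the time, the measured TCP pose, the force and the opening at its end, in the units of the state.
- read_state(): the state, without advancing time (a new reading comes with each control period).
- camera(name): name is "side" or "top"; returns the picture (400x640x3 uint8, blue, green, red); there is no depth.
- camera_info(name): a dict with "fx", "fy", "cx", "cy" (pixels), "dist_coeffs" ([k1, k2, p1, p2, k3] as OpenCV has them; the pictures are not rectified), "extrinsics" (4x4, takes a point from camera to world coordinates). Camera axes: x right, y down, z forward; pixel columns grow to the right and rows downward; lengths in m; the calibration is good to about 2 mm. A picture is of the moment at which its call begins. camera_info takes no time and is no camera call.
- close_job(): hands the job in, once; it reports no verdict.
Trained networks look in the newest picture that a camera, given by its name, has taken for a name from the list of things; names that differ only in an ending like _2 or _b are one class to them, and where a whole thing is asked for, a point or a joint stands for the part that bears it (a point fixed in the world has none). Each returns a list of dicts, best first, with "conf" (0 to 1); they miss things now and then, are a little off and sometimes report something else, mostly with a low value. They report only what shows in the picture. A call takes as long as a camera call.
- recognise(query, camera): "box" ([centre column, centre row, width, height] in pixels, round what is visible of it).
- silhouettes(query, camera): "mask" (400x640 bool, what is visible of it) and "box" ([centre column, centre row, width, height] in pixels, round what is visible of it).
- pinpoint(query, camera): "xy" ([column, row] in pixels: a listed point, or the origin of a listed thing).
The state is a dict: "time": time; "joint_positions": joint angles; "joint_vel": joint speeds; "joint_torque": joint torques, N m; "ee_pos": TCP position; "eef_rot": TCP orientation; "ft_force": force on the tool from outside, world axes, zero at the start; "torque": the same for the moment, N m; "width": finger opening in m.
Only numpy, scipy, OpenCV 4.12 (cv2) and the standard library are available. Lean on these libraries where they do the work, as an engineer would, in place of code of your own. Each camera call takes 0.05 s, during which the arm holds its last target. There are 200 camera calls.

TASK

The prosthetic shell in the curing cabinet is done: first slide the yellow lamp fader on the console fully home to its off end (the white bar); the door must stay shut while the lamp is on. Then use the orange handle to pull the cabinet door free of its catch and swing it wide open, at least square to the cabinet's front, so that it stays there. Do not press against the delicate grey lamp head above the door, and leave the shell and everything else on the bench where it stands.

Things in the scene. Friction and masses are not known exactly. Their poses are not given: they have to be found in the camera images.
- cabinet: Fixed white bench-top curing cabinet, 220 deep (x), 250 wide (y), 300 high. Origin at the centre of its underside; its -x axis points out of the door side, roughly towards the robot; z up. The carcass front is at its x = -110 mm. A grey lamp head on top overhangs the door. Its place and yaw change from run to run.
- lamp_head: Grey lamp head fixed on top of the cabinet, 278 (x) by 250 (y) by 65 high (z 235 to 300 mm); delicate. Origin at the centre of its underside, axes as the cabinet; its front edge, at its own x = -139 mm (cabinet's x = -168), overhangs the door handle, so an upright gripper's body hits it there: lean the tool 30 to 45 degrees, fingers pointing down and towards the door.
- door (a joint): Hinge angle of the white door with an amber window, rad: 0 shut, 1.57 square to the front, 1.9 end stop. It opens towards the robot, clockwise seen from above. A sprung ball catch holds it shut and lets go within the first 15 mm of handle travel at some 5 to 15 N. Beyond that a stiff hinge (0.15 N m friction, light damping) keeps the door where it is left.
- door_handle (a point): Grip point on the axis of the handle: an upright orange round bar, 14 diameter, 100 long between its two standoffs (z 77 to 177 mm; 145 here), its axis 40 mm off the door's outer face, 205 mm along the door from the hinge. Turns with the door: its x axis is the door's inward normal, its -y axis points along the door from hinge to free edge.
- door_hinge (a point): A point on the upright hinge line, in the plane of the door's inner face, at the cabinet's x = -110, y = +120 mm (left seen from the robot), 132 mm above the bench. Door panel: 240 wide, 198 high (z 33 to 231 mm), 18 thick, 0.6 kg, in front of the carcass. Same axes as door_handle.
- door_free_edge (a point): Top corner of the door's free edge on its inner face, 240 mm from the hinge, 231 mm above the bench. Same axes as door_handle. A small steel strike (12 mm ball) floats 20 mm behind the inner face, 30 mm from the free edge and 21 mm below the door's top: push above or hingeward of it.
- console: Fixed black lamp console with an aluminium top plate, 120 (x) by 210 (y) by 56 high. Origin at the centre of its underside; its y axis runs along the fader track, +y towards the off end. Its place and yaw change.
- fader (a joint): Position of the yellow fader, m: 0 = off, against the end stop at the console's +y end (white bar, left seen from the robot); 0.12 = full power (red bar end). Friction about 3 N, it stays where it is left.
- fader_top (a point): Centre of the top of the yellow fader grip: an upright block 64 long (along the console's x), 20 thick (along the track), 42 high; top 99 mm above the bench. Same axes as the console.
- fader_off_mark (a point): Centre of the white bar printed on the console's top plate at the off end; the fader's centre stops 25 mm short of it.
- shell: Skin-coloured prosthetic shell, 72 diameter, 84 high, standing loose inside the cabinet; origin at the centre of its underside. Leave alone.
- flux_bottle: Small bottle with a blue cap, 48 diameter, 110 high, loose, on the bench right of the cabinet. Origin under its centre. Leave alone.
- tin: Brass bowl, 68 diameter, 45 high, loose. Origin under its centre. Leave alone.
- mug: White mug, 80 diameter, 90 high, loose, left of the cabinet. Origin under its centre. Leave alone.
- resin_jar: Jar with a black cap, 72 diameter, 100 high, loose, left of the cabinet. Origin under its centre. Leave alone.
- screwdriver: Screwdriver with a green handle, 200 long, lying loose; origin under its middle, x along it. Leave alone.
- spanner: Steel spanner, 180 long, lying loose; origin under its middle, x along it. Leave alone.

How it is judged:
On the way, in this order (a step that is already met when the one before it is completed fails the run):
1. the fader is fully at its off end (within 5 mm of the stop), the door still shut (value of joint fader below 0.005 m and value of joint door below 0.05 rad), for 0.2 s.
2. the door stands wide open, at least square to the front (1.48 rad or more) (value of joint door above 1.48 rad), for 0.2 s.
At the end, for the whole second after the job is handed in: The fader is within 5 mm of its off stop, the door is open by 1.48 rad (85 degrees) or more and at rest, and the shell stands inside within 20 mm of where it was (value of joint fader below 0.005 m and value of joint door above 1.48 rad and velocity of joint door between -0.05 and 0.05 rad/s and distance of shell from where it was at the start of the episode below 0.02 m); the robot touches nothing.
It fails at once if the door is opened (more than 0.1 rad) while the fader is not at off (more than 10 mm from the stop) (value of joint door above 0.1 rad and value of joint fader above 0.01 m).
It fails at once if a bystander is shifted by more than 30 mm (distance of any of shell, flux_bottle, tin, mug, resin_jar, screwdriver, spanner from where it was at the start of the episode above 0.03 m).
It fails at once if the robot presses against the lamp head with more than 6 N (contact force between any of the arm, the fingers and lamp_head above 6 N).
It also fails if it takes over 72 s, if anything falls off the work surface, if the arm or the gripper's body presses on something with over 40 N, if the wrist force passes 120 N, or if a joint passes its speed limit or range.

## Working session

There is one attempt and no reset: what is moved stays moved. The work goes in short steps, Python scripts to look and compute and a tool call to move; the robot and the scene stay as the last step left them, time stands still between calls to the robot, and variables do not carry over. Pictures are saved under pics/ and viewed, about 8 in all and at most 12, crops included, and the job is handed in when it is done.

Besides the shell and the picture viewer there is one more tool, called after "Emit:" by a JSON object that holds its "op" and its "data", one argument or row to a line. carry_out: Moves the arm, as the interface text tells. Its arguments: {"type":"object","properties":{"rows":{"type":"array","items":{"type":"array","items":{"type":"number"}}},"force":{"type":"number"}},"required":["rows"]}

```bash
mkdir -p pics; cat > h.py <<'E'
from bench import *
import numpy as np, cv2
from scipy.spatial.transform import Rotation as R
def ray(cam,xy):
    i=camera_info(cam);K=np.array([[i["fx"],0,i["cx"]],[0,i["fy"],i["cy"]],[0,0,1.]])
    u=cv2.undistortPoints(np.array([[xy]],float),K,np.array(i["dist_coeffs"],float))[0,0]
    T=np.array(i["extrinsics"]);d=T[:3,:3]@[u[0],u[1],1];return T[:3,3],d
def atz(cam,xy,z):
    o,d=ray(cam,xy);return o+d*(z-o[2])/d[2]
def proj(cam,P):
    i=camera_info(cam);K=np.array([[i["fx"],0,i["cx"]],[0,i["fy"],i["cy"]],[0,0,1.]])
    T=np.linalg.inv(np.array(i["extrinsics"]))
    return cv2.projectPoints(np.array(P,float).reshape(-1,3),cv2.Rodrigues(T[:3,:3])[0],T[:3,3],K,np.array(i["dist_coeffs"],float))[0][:,0]
def st():
    s=read_state();print(s["time"],np.round(s["ee_pos"],4),np.round(s["eef_rot"],3),np.round(s["ft_force"],1),round(s["width"],4));print(np.round(R.from_quat(s["eef_rot"]).as_matrix(),3));return s
E
python3 - <<'E'
from h import *
st()
a=[camera(c) for c in("side","top")]
cv2.imwrite("pics/side.png",a[0]);cv2.imwrite("pics/top.png",a[1])
Z=dict(cabinet=0,lamp_head=.235,door_handle=.145,door_hinge=.132,door_free_edge=.231,console=0,fader_top=.099,fader_off_mark=.056,flux_bottle=0,tin=0,mug=0,resin_jar=0,screwdriver=0,spanner=0)
for c in("side","top"):
    T=np.array(camera_info(c)["extrinsics"]);print(c,np.round(T,2).tolist())
    for q,z in Z.items():
        r=pinpoint(q,c)
        for k in r[:2]: print(c,q,round(k["conf"],2),np.round(k["xy"]),np.round(atz(c,k["xy"],z),3))
E
```

```text
0.0 [ 0.1398 -0.6088  0.2357] [ 0.782 -0.623 -0.001 -0.   ] [-1.2  0.3 -0.4] 0.0866
[[ 0.224 -0.975 -0.   ]
 [-0.975 -0.224  0.001]
 [-0.001  0.    -1.   ]]
side [[-0.21, 0.79, -0.57, 1.33], [0.98, 0.17, -0.12, 0.2], [-0.0, -0.58, -0.81, 1.24], [0.0, 0.0, 0.0, 1.0]]
side lamp_head 0.58 [293. 225.] [ 0.73  -0.01   0.235]
side door_handle 0.26 [231. 155.] [ 0.432 -0.323  0.145]
side console 0.57 [234. 195.] [ 0.504 -0.314  0.   ]
side fader_top 0.73 [232. 176.] [ 0.49  -0.305  0.099]
side fader_off_mark 0.67 [252. 187.] [ 0.494 -0.237  0.056]
side fader_off_mark 0.22 [236. 192.] [ 0.527 -0.284  0.056]
side flux_bottle 0.82 [229. 249.] [ 0.73  -0.254  0.   ]
side tin 0.86 [194. 229.] [ 0.681 -0.403  0.   ]
side mug 0.59 [428. 276.] [0.691 0.432 0.   ]
side resin_jar 0.82 [430. 249.] [0.588 0.43  0.   ]
side screwdriver 0.55 [230. 155.] [ 0.314 -0.395  0.   ]
side spanner 0.61 [270. 161.] [ 0.313 -0.225  0.   ]
top [[0.02, -0.98, 0.19, 0.29], [-1.0, -0.02, 0.01, 0.03], [-0.0, -0.19, -0.98, 1.52], [0.0, 0.0, 0.0, 1.0]]
top lamp_head 0.64 [332. 138.] [ 0.725 -0.015  0.235]
top door_handle 0.72 [356. 192.] [ 0.592 -0.091  0.145]
top door_handle 0.7 [427. 233.] [ 0.474 -0.294  0.145]
top door_hinge 0.61 [290. 172.] [0.651 0.106 0.132]
top door_free_edge 0.58 [395. 289.] [ 0.314 -0.185  0.231]
top console 0.79 [423. 236.] [ 0.486 -0.314  0.   ]
top console 0.36 [400. 159.] [ 0.737 -0.248  0.   ]
top fader_top 0.44 [424. 231.] [ 0.486 -0.298  0.099]
top fader_off_mark 0.86 [398. 227.] [ 0.503 -0.227  0.056]
top flux_bottle 0.5 [402. 158.] [ 0.74  -0.254  0.   ]
top flux_bottle 0.45 [444. 178.] [ 0.677 -0.386  0.   ]
top tin 0.88 [441. 176.] [ 0.683 -0.379  0.   ]
top mug 0.8 [194. 167.] [0.697 0.428 0.   ]
top screwdriver 0.78 [450. 296.] [ 0.301 -0.394  0.   ]
top spanner 0.59 [394. 289.] [ 0.319 -0.223  0.   ]
```

View pics/top.png

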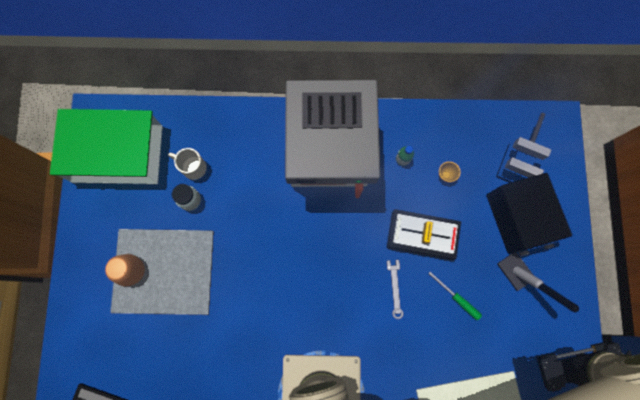

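View pics/side.png

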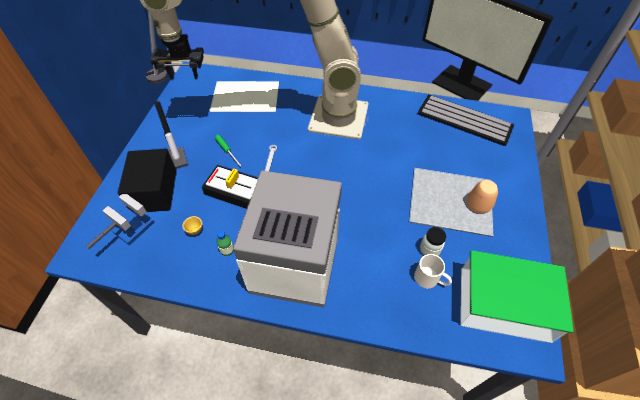

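The top view shows the lamp head at about (332,132), the orange handle at (359,189), the console at (425,234) and the fader at (428,232), with the white bar to its left. In the side view the fader is at (232,178). Next I'll fit known boxes to the silhouettes to get poses.

```bash
cat > fit.py <<'E'
from h import *
from scipy.optimize import minimize
def boxpts(p,dx,dy,z0,z1,off=(0,0)):
    c,s=np.cos(p[2]),np.sin(p[2]);o=[]
    for a in(-1,1):
        for b in(-1,1):
            for z in(z0,z1):
                x=off[0]+a*dx/2;y=off[1]+b*dy/2;o.append([p[0]+c*x-s*y,p[1]+s*x+c*y,z])
    return np.array(o)
def fit(masks,p0,dims):
    def cost(p):
        t=0
        for c,m in masks.items():
            h=cv2.convexHull(proj(c,boxpts(p,*dims)).astype(np.float32))
            im=np.zeros((400,640),np.uint8);cv2.fillConvexPoly(im,np.round(h*16).astype(np.int32),1,cv2.LINE_AA,4)
            im=im>0
            t+=1-(im&m).sum()/(im|m).sum()
        return t
    best=min((minimize(cost,[p0[0],p0[1],y],method="Nelder-Mead",options=dict(initial_simplex=[[p0[0]+a,p0[1]+b,y+w] for a,b,w in((0,0,0),(.015,0,0),(0,.015,0),(0,0,.1))])) for y in p0[2]),key=lambda r:r.fun)
    return best.x,best.fun
E
python3 - <<'E'
from fit import *
camera("side");camera("top")
def M(q):
    o={}
    for c in("top","side"):
        r=silhouettes(q,c)
        if r: print(q,c,round(r[0]["conf"],2),np.round(r[0]["box"]),r[0]["mask"].sum());o[c]=r[0]["mask"]
    return o
ys=[-.25,-.1,0,.1,.25]
for q,p0,d in(("lamp_head",(.73,-.01,ys),(.278,.25,.235,.3)),("console",(.49,-.31,ys),(.12,.21,0,.056)),("fader",(.487,-.3,ys),(.064,.02,.057,.099))):
    m=M(q)
    for s in([m]+[{c:m[c]} for c in m] if len(m)>1 else [m]): print(q,list(s),*fit(s,p0,d))
for c in("top","side"):
    for k in silhouettes("door_handle",c)[:3]: print("handle",c,round(k["conf"],2),np.round(k["box"],1))
E
```

```text
lamp_head top 0.82 [332. 132.  94. 100.] 9688
lamp_head side 0.97 [290. 220. 108. 104.] 8369
lamp_head ['top', 'side'] [ 0.7306466  -0.01175088  0.01996647] 0.07645201904367682
lamp_head ['top'] [ 0.73458756 -0.01064153  0.02850346] 0.028774814517746106
lamp_head ['side'] [ 0.72819209 -0.01458854  0.02498968] 0.040380864976482744
console top 0.9 [425. 237.  74.  49.] 2823
console side 0.63 [288. 239. 106. 136.] 11442
console ['top', 'side'] [ 0.48678959 -0.30751112 -0.15037409] 1.0327940060808896
console ['top'] [ 0.48740986 -0.30813789 -0.1609978 ] 0.06368159203980095
console ['side'] [ 0.8047391  -0.01074429  0.00386714] 0.7500436986540815
fader top 0.52 [427. 231.   8.  22.] 182
fader side 0.59 [232. 177.  12.  20.] 155
fader ['top', 'side'] [ 0.4847603  -0.31082212 -0.02736259] 0.46972573839662446
fader ['top'] [ 0.48940414 -0.30981217 -0.21202068] 0.22881355932203384
fader ['side'] [ 0.48075325 -0.3133832  -0.04402115] 0.20512820512820518
handle top 0.79 [327.5 191.3  77.7  14.4]
```

Emit:
{"op": "carry_out", "data": {
  "rows": [
    [-1,-0.36,-0.68,0,0],
    [-1,-0.36,-0.68,0,0],
    [-1,-0.36,-0.68,0,0],
    [-1,-0.36,-0.68,0,0],
    [-1,-0.36,-0.68,0,0],
    [-1,-0.36,-0.68,0,0],
    [-1,-0.36,-0.68,0,0],
    [-1,-0.36,-0.68,0,0],
    [-1,-0.36,-0.68,0,0],
    [-1,-0.36,-0.68,0,0],
    [-1,-0.36,-0.68,0,0],
    [-1,-0.36,-0.68,0,0],
    [-1,-0.36,-0.68,0,0],
    [-1,-0.36,-0.68,0,0],
    [-1,-0.36,-0.68,0,0],
    [-1,0,0,0,0.9],
    [-1,0,0,0,0.9],
    [-1,0,0,0,0.9],
    [-1,0,0,0,0.9],
    [-1,0,0,0,0.9]
  ]
}}

```text
time: 3.67
ee_pos: [0.4143, -0.3709, 0.2367]
eef_rot: [-0.64, 0.768, -0.001, -0.0]
ft_force: [0.3, 0.1, -0.5]
width: 0.0869
```

Emit:
{"op": "carry_out", "data": {
  "rows": [
    [-1,-0.64,-0.53,0.3,0],
    [-1,-0.64,-0.53,0.3,0],
    [-1,-0.64,-0.53,0.3,0],
    [-1,-0.6,-0.53,0.3,0],
    [-1,0,0,0.3,0],
    [-1,0,0,0,0]
  ]
}}

```text
time: 4.17
ee_pos: [0.4934, -0.3079, 0.1911]
eef_rot: [-0.636, 0.772, -0.003, -0.001]
ft_force: [-0.3, 0.1, -0.4]
width: 0.0871
```

```bash
python3 - <<'E'
from h import *
s=st();a=camera("side");b=camera("top")
for q in["fader_top","fader_off_mark"]:
    for c in("side","top"):
        for k in pinpoint(q,c)[:1]: print(c,q,round(k["conf"],2),np.round(k["xy"]),np.round(atz(c,k["xy"],.099 if q=="fader_top" else .056),3))
v=lambda i,r0,c0,f:cv2.resize(i[r0:r0+100,c0:c0+130],None,fx=f,fy=f,interpolation=2)
cv2.imwrite("pics/c1.png",np.vstack([v(a,110,180,3),v(b,185,360,3)]))
print(proj("side",s["ee_pos"]),proj("top",s["ee_pos"]))
E
```

```text
4.1667 [ 0.4934 -0.3079  0.1911] [-0.636  0.772 -0.003 -0.001] [-0.3  0.1 -0.4] 0.0871
[[-0.191 -0.982  0.003]
 [-0.982  0.191 -0.005]
 [ 0.004 -0.004 -1.   ]]
side fader_top 0.62 [230. 173.] [ 0.48  -0.318  0.099]
top fader_top 0.43 [427. 229.] [ 0.493 -0.305  0.099]
side fader_off_mark 0.59 [253. 186.] [ 0.488 -0.234  0.056]
top fader_off_mark 0.91 [399. 225.] [ 0.509 -0.231  0.056]
[[226.62783978 159.57815202]] [[435.65161008 224.30832708]]
```

View pics/c1.png

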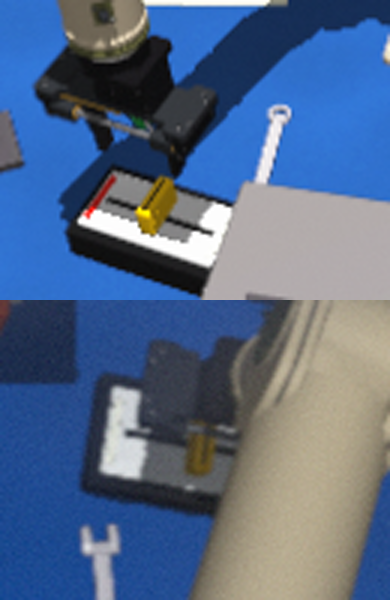

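The crops show the open jaws above and behind the yellow fader, which sits mid-track. The side fader is at about (232,178) and the white bar is to its right in that view. The jaws straddle the fader, so I'll lower and grip.

Emit:
{"op": "carry_out", "data": {
  "rows": [
    [-1,0,0.1,0.75,0],
    [-1,0,0.1,0.75,0],
    [-1,0,0,0.75,0],
    [-1,0,0,0.75,0],
    [-1,0,0,0.6,0],
    [-1,0,0,0.1,0]
  ],
  "force": 12
}}

```text
time: 4.97
ee_pos: [0.488, -0.3158, 0.0847]
eef_rot: [-0.632, 0.775, -0.01, 0.001]
ft_force: [-1.1, 0.0, 0.3]
width: 0.0869
```

Emit:
{"op": "carry_out", "data": {
  "rows": [
    [1,0,0,0,0],
    [1,0,0,0,0],
    [1,0,0,0,0],
    [1,0,0,0,0],
    [1,0,0,0,0],
    [1,0,0,0,0],
    [1,0,0,0,0],
    [1,0,0,0,0]
  ]
}}

```text
time: 5.63
ee_pos: [0.4897, -0.3187, 0.0908]
eef_rot: [-0.631, 0.776, -0.014, 0.002]
ft_force: [0.4, -0.8, -0.4]
width: 0.0415
```

Emit:
{"op": "carry_out", "data": {
  "rows": [
    [1,0,0,0.2,0],
    [1,0,0,0.2,0],
    [1,0,0,0,0],
    [1,0,0,0,0],
    [1,0,0,0,0],
    [1,0,0,0,0]
  ]
}}

```text
time: 6.13
ee_pos: [0.4911, -0.3176, 0.0784]
eef_rot: [-0.632, 0.775, -0.014, 0.002]
ft_force: [-0.3, 0.9, 2.7]
width: 0.0204
```

Emit:
{"op": "carry_out", "data": {
  "rows": [
    [1,-0.3,0,0,0],
    [1,-0.3,0,0,0],
    [1,-0.3,0,0,0],
    [1,-0.3,0,0,0],
    [1,-0.3,0,0,0],
    [1,-0.3,0,0,0],
    [1,-0.3,0,0,0]
  ]
}}

```text
time: 6.72
ee_pos: [0.5016, -0.2562, 0.0783]
eef_rot: [-0.63, 0.777, -0.016, -0.001]
ft_force: [-3.2, -3.0, 6.2]
width: 0.0202
```

Emit:
{"op": "carry_out", "data": {
  "rows": [
    [1,-0.3,0,0,0],
    [1,-0.3,0,0,0],
    [1,-0.3,0,0,0],
    [1,-0.3,0,0,0],
    [1,-0.3,0,0,0]
  ]
}}

```text
time: 7.13
ee_pos: [0.5066, -0.2339, 0.0771]
eef_rot: [-0.623, 0.781, -0.029, -0.012]
ft_force: [0.3, -24.7, -4.8]
width: 0.0605
```

Emit:
{"op": "carry_out", "data": {
  "rows": [
    [-1,0.1,0,0,0],
    [-1,0,0,0,0],
    [-1,0,0,0,0],
    [-1,0,0,0,0],
    [-1,0,0,0,0],
    [-1,0,0,0,0]
  ]
}}

```text
time: 7.63
ee_pos: [0.506, -0.2318, 0.0759]
eef_rot: [-0.624, 0.781, -0.028, -0.011]
ft_force: [0.1, -0.1, 0.2]
width: 0.0858
```

```bash
python3 - <<'E'
from h import *
s=st();a=camera("side");b=camera("top")
for q in["fader_top","fader_off_mark"]:
    for c in("side","top"):
        for k in pinpoint(q,c)[:1]: print(c,q,round(k["conf"],2),np.round(k["xy"]),np.round(atz(c,k["xy"],.099 if q=="fader_top" else .056),3))
v=lambda i,r0,c0,f:cv2.resize(i[r0:r0+100,c0:c0+130],None,fx=f,fy=f,interpolation=2)
cv2.imwrite("pics/c2.png",np.vstack([v(a,110,180,3),v(b,185,360,3)]))
E
```

```text
7.6333 [ 0.506  -0.2318  0.0759] [-0.624  0.781 -0.028 -0.011] [ 0.1 -0.1  0.2] 0.0858
[[-0.22  -0.975  0.017]
 [-0.974  0.219 -0.057]
 [ 0.052 -0.029 -0.998]]
side fader_top 0.45 [244. 178.] [ 0.491 -0.262  0.099]
side fader_off_mark 0.89 [253. 187.] [ 0.491 -0.233  0.056]
top fader_off_mark 0.8 [398. 226.] [ 0.506 -0.228  0.056]
```

View pics/c2.png

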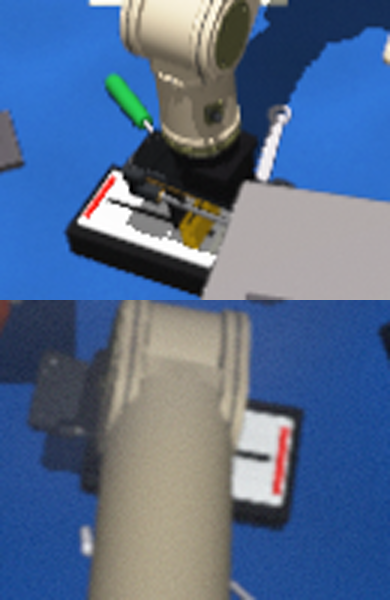

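The side crop shows the fader at about (245,180), next to the white bar, with the jaws around it. I'll back off and rise, then check it unobstructed.

Emit:
{"op": "carry_out", "data": {
  "rows": [
    [-1,0.5,0,0,0],
    [-1,0.2,0,-0.5,0],
    [-1,0,0,-1,0],
    [-1,0,0,-1,0],
    [-1,0,0.3,-1,0],
    [-1,0,0.5,-1,0],
    [-1,-0.5,0.5,-1,0],
    [-1,-1,0.3,-0.8,0],
    [-1,-1,0.3,-0.8,0],
    [-1,-1,0.3,-0.8,0],
    [-1,-1,0.3,-0.8,0],
    [-1,-1,0.3,-0.8,0],
    [-1,-1,0.3,-0.8,0],
    [-1,-1,0.2,-0.8,0],
    [-1,-1,0,-0.8,0]
  ]
}}

```text
time: 9.18
ee_pos: [0.4485, 0.0417, 0.4302]
eef_rot: [-0.618, 0.786, -0.026, -0.013]
ft_force: [0.8, 0.4, 0.1]
width: 0.0871
```

```bash
python3 - <<'E'
from fit import *
s=st();print(np.round(s["joint_positions"],3));a=camera("side");b=camera("top")
for c in("side","top"):
    for k in pinpoint("fader_top",c)[:1]: print(c,round(k["conf"],2),np.round(k["xy"]),np.round(atz(c,k["xy"],.099),3))
m={c:silhouettes("fader",c)[0]["mask"] for c in("side","top") if silhouettes("fader",c)}
for c in m: print(c,fit({c:m[c]},(.497,-.25,[-.16]),(.064,.02,.057,.099)))
v=lambda i,r0,c0,f:cv2.resize(i[r0:r0+100,c0:c0+130],None,fx=f,fy=f,interpolation=2)
cv2.imwrite("pics/c3.png",np.vstack([v(a,110,180,3),v(b,185,360,3)]))
E
```

```text
9.1833 [0.4485 0.0417 0.4302] [-0.618  0.786 -0.026 -0.013] [0.8 0.4 0.1] 0.0871
[[-0.235 -0.972  0.011]
 [-0.97   0.234 -0.058]
 [ 0.053 -0.025 -0.998]]
[ 0.442 -0.069 -0.627  1.502  0.018  1.695 -1.989]
side 0.42 [243. 177.] [ 0.488 -0.266  0.099]
top 0.66 [405. 227.] [ 0.498 -0.241  0.099]
side (array([ 0.49311134, -0.25485718, -0.00985812]), np.float64(0.23316062176165808))
top (array([ 0.49605609, -0.2517829 , -0.20454574]), np.float64(0.2533333333333333))
```

View pics/c3.png

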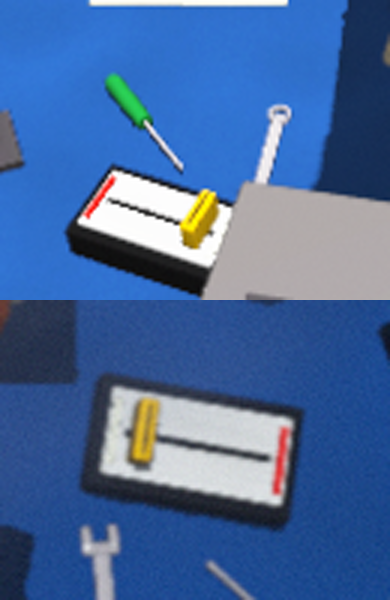

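The fader stands clear next to the white bar. The top fit puts it at y = -0.252 against about -0.249 expected, and a 25 N stall agrees that it is at the stop. The rows can't tilt the tool, so I'll try leaning it at the joint-6 limit: high and close in, "tool down" is out of reach and the fingers should swing outward.

Emit:
{"op": "carry_out", "data": {
  "rows": [
    [-1,0.3,0,-1,-0.6],
    [-1,0.3,0,-1,-0.6],
    [-1,0.3,0,-1,-0.6],
    [-1,0.3,0,-1,-0.6],
    [-1,0.3,0,-1,-0.5],
    [-1,0,0,-1,0],
    [-1,0,0,-1,0],
    [-1,0,0,-1,0]
  ]
}}

```text
time: 10.25
ee_pos: [0.4405, -0.0053, 0.6014]
eef_rot: [0.71, -0.703, 0.026, 0.014]
ft_force: [0.5, 1.2, -0.1]
width: 0.0869
```

```bash
python3 - <<'E'
from h import *
s=st();print(np.round(s["joint_positions"],3))
E
```

```text
10.25 [ 0.4405 -0.0053  0.6014] [ 0.71  -0.703  0.026  0.014] [ 0.5  1.2 -0.1] 0.0869
[[ 0.009 -1.     0.017]
 [-0.998 -0.01  -0.056]
 [ 0.056 -0.017 -0.998]]
[ 0.049  0.011 -0.189  1.067  0.068  2.054 -1.669]
```

Emit:
{"op": "carry_out", "data": {
  "rows": [
    [-1,0,0,-1,0],
    [-1,0,0,-1,0],
    [-1,0,0,-1,0],
    [-1,0,0,-1,0]
  ]
}}

```text
time: 10.58
ee_pos: [0.4356, -0.0033, 0.6431]
eef_rot: [0.711, -0.701, 0.055, -0.021]
ft_force: [-0.3, -0.5, -0.2]
width: 0.087
```

```bash
python3 - <<'E'
from h import *
s=st();print(np.round(s["joint_positions"],3))
E
```

```text
10.5833 [ 0.4356 -0.0033  0.6431] [ 0.711 -0.701  0.055 -0.021] [-0.3 -0.5 -0.2] 0.087
[[ 0.011 -0.994  0.107]
 [-0.999 -0.016 -0.046]
 [ 0.048 -0.107 -0.993]]
[ 0.165 -0.009 -0.303  0.992  0.066  2.058 -1.662]
```

The tilt works: the tool z axis is now leaning toward +x. I'll continue.

Emit:
{"op": "carry_out", "data": {
  "rows": [
    [-1,0,0,-1,0],
    [-1,0,0,-1,0],
    [-1,0,0,-1,0],
    [-1,0,0,-1,0],
    [-1,0,0,-1,0],
    [-1,0,0,-1,0],
    [-1,0,0,-1,0],
    [-1,0,0,-1,0]
  ]
}}

```text
time: 11.25
ee_pos: [0.4104, -0.0084, 0.6891]
eef_rot: [0.707, -0.7, 0.085, -0.059]
ft_force: [-1.7, -0.3, 1.4]
width: 0.0871
```

```bash
python3 - <<'E'
from h import *
s=st();print(np.round(s["joint_positions"],3))
E
```

```text
11.25 [ 0.4104 -0.0084  0.6891] [ 0.707 -0.7    0.085 -0.059] [-1.7 -0.3  1.4] 0.0871
[[ 0.005 -0.979  0.203]
 [-0.999 -0.013 -0.036]
 [ 0.038 -0.203 -0.978]]
[ 1.211 -0.086 -1.146  0.912 -0.061  2.058 -1.537]
```

Emit:
{"op": "carry_out", "data": {
  "rows": [
    [-1,0,-0.7,-0.8,0],
    [-1,0,-0.7,-0.8,0],
    [-1,0,-0.7,-0.8,0],
    [-1,0,-0.7,-0.8,0],
    [-1,0,-0.7,-0.8,0],
    [-1,0,-0.7,-0.8,0],
    [-1,0,-0.7,-0.8,0],
    [-1,0,-0.7,-0.8,0]
  ]
}}

```text
time: 11.92
ee_pos: [0.442, -0.0239, 0.7191]
eef_rot: [-0.69, 0.71, -0.115, 0.081]
ft_force: [-0.0, -0.6, 0.9]
width: 0.087
```

```bash
python3 - <<'E'
from h import *
s=st();print(np.round(s["joint_positions"],3))
E
```

```text
11.9167 [ 0.442  -0.0239  0.7191] [-0.69   0.71  -0.115  0.081] [-0.  -0.6  0.9] 0.087
[[-0.034 -0.961  0.274]
 [-0.998  0.02  -0.052]
 [ 0.044 -0.276 -0.96 ]]
[ 0.785  0.027 -0.922  0.795  0.124  2.058 -1.659]
```

Emit:
{"op": "carry_out", "data": {
  "rows": [
    [-1,0,-0.8,-0.8,0],
    [-1,0,-0.8,-0.8,0],
    [-1,0,-0.8,-0.8,0],
    [-1,0,-0.8,-0.8,0],
    [-1,0,-0.8,-0.8,0],
    [-1,0,-0.8,-0.8,0],
    [-1,0,-0.8,-0.8,0],
    [-1,0,-0.8,-0.8,0],
    [-1,0,-0.8,-0.8,0],
    [-1,0,-0.8,-0.8,0],
    [-1,0,-0.8,-0.8,0],
    [-1,0,-0.8,-0.8,0]
  ]
}}

```text
time: 12.92
ee_pos: [0.5039, -0.0428, 0.745]
eef_rot: [-0.684, 0.71, -0.128, 0.107]
ft_force: [-1.3, 0.3, 0.7]
width: 0.0869
```

```bash
python3 - <<'E'
from h import *
s=st();print(np.round(s["joint_positions"],3))
E
```

```text
12.9167 [ 0.5039 -0.0428  0.745 ] [-0.684  0.71  -0.128  0.107] [-1.3  0.3  0.7] 0.0869
[[-0.04  -0.944  0.328]
 [-0.999  0.03  -0.035]
 [ 0.023 -0.329 -0.944]]
[-0.581  0.142  0.765  0.64  -0.132  2.058 -1.526]
```

Emit:
{"op": "carry_out", "data": {
  "rows": [
    [-1,0,-0.4,-1,0],
    [-1,0,-0.4,-1,0],
    [-1,0,-0.4,-1,0],
    [-1,0,-0.4,-1,0],
    [-1,0,-0.4,-1,0],
    [-1,0,-0.4,-1,0],
    [-1,0,-0.4,-1,0],
    [-1,0,-0.4,-1,0],
    [-1,0,-0.4,-1,0],
    [-1,0,-0.4,-1,0],
    [-1,0,-0.4,-1,0],
    [-1,0,-0.4,-1,0]
  ]
}}

```text
time: 13.92
ee_pos: [0.4366, -0.041, 0.8837]
eef_rot: [-0.651, 0.688, -0.243, 0.209]
ft_force: [0.1, 0.5, 0.2]
width: 0.087
```

```bash
python3 - <<'E'
from h import *
s=st();print(np.round(s["joint_positions"],3))
E
```

```text
13.9167 [ 0.4366 -0.041   0.8837] [-0.651  0.688 -0.243  0.209] [0.1 0.5 0.2] 0.087
[[-0.064 -0.795  0.603]
 [-0.998  0.034 -0.062]
 [ 0.029 -0.606 -0.795]]
[-1.105  0.067  1.314  0.41  -0.132  2.058 -1.54 ]
```

The lean is 37°, as wanted. Now down towards a pre-grasp point in front of the handle.

Emit:
{"op": "carry_out", "data": {
  "rows": [
    [-1,0.04,0.55,0.98,0],
    [-1,0.04,0.55,0.98,0],
    [-1,0.04,0.55,0.98,0],
    [-1,0.04,0.55,0.98,0],
    [-1,0.04,0.55,0.98,0],
    [-1,0.04,0.55,0.98,0],
    [-1,0.04,0.55,0.98,0],
    [-1,0.04,0.55,0.98,0],
    [-1,0.04,0.55,0.98,0],
    [-1,0.04,0.55,0.98,0],
    [-1,0.04,0.55,0.98,0],
    [-1,0.04,0.55,0.98,0]
  ]
}}

```text
time: 14.92
ee_pos: [0.4668, -0.0837, 0.5437]
eef_rot: [-0.63, 0.713, -0.215, 0.218]
ft_force: [0.7, 0.7, 0.9]
width: 0.0869
```

```bash
python3 - <<'E'
from h import *
s=st();print(np.round(s["joint_positions"],3))
print((np.array([.526,-.0925,.211])-s["ee_pos"])@R.from_quat(s["eef_rot"]).as_matrix()/.03)
E
```

```text
14.9167 [ 0.4668 -0.0837  0.5437] [-0.63   0.713 -0.215  0.218] [0.7 0.7 0.9] 0.0869
[[-0.11  -0.806  0.582]
 [-0.993  0.113 -0.031]
 [-0.041 -0.581 -0.813]]
[-0.384 -0.498  0.259  1.7    0.229  1.308 -1.8  ]
[ 0.52426662  4.82061319 10.16955476]
```

Emit:
{"op": "carry_out", "data": {
  "rows": [
    [-1,0.05,0.4,1,0],
    [-1,0.05,0.45,1,0],
    [-1,0.05,0.5,1,0],
    [-1,0.05,0.5,1,0],
    [-1,0.05,0.5,1,0],
    [-1,0.05,0.5,1,0],
    [-1,0.05,0.5,1,0],
    [-1,0.05,0.5,0.8,-0.4],
    [-1,0.05,0.4,0.3,-0.4]
  ]
}}

```text
time: 15.67
ee_pos: [0.5016, -0.1005, 0.2643]
eef_rot: [-0.648, 0.694, -0.23, 0.214]
ft_force: [-0.7, -0.0, -0.5]
width: 0.0875
```

```bash
python3 - <<'E'
from h import *
s=st();print(np.round(s["joint_positions"],3))
M=R.from_quat(s["eef_rot"]).as_matrix()
print((np.array([.526,-.0925,.211])-s["ee_pos"])@M/.03,(np.array([.598,-.1,.116])-s["ee_pos"])@M/.03)
a=camera("side");b=camera("top")
for c in("top","side"):
    for k in pinpoint("door_handle",c)[:2]: print(c,round(k["conf"],2),np.round(k["xy"]),np.round(atz(c,k["xy"],.145),3))
print(proj("top",[[.595,-.1,.145],[.595,-.1,.077],[.595,-.1,.177],s["ee_pos"]]))
v=lambda i,r0,c0,f:cv2.resize(i[r0:r0+100,c0:c0+130],None,fx=f,fy=f,interpolation=2)
cv2.imwrite("pics/c4.png",np.vstack([v(a,130,220,4),v(b,145,290,4)])[:800])
E
```

```text
15.6667 [ 0.5016 -0.1005  0.2643] [-0.648  0.694 -0.23   0.214] [-0.7 -0.  -0.5] 0.0875
[[-0.07  -0.801  0.595]
 [-0.998  0.055 -0.042]
 [ 0.001 -0.597 -0.802]]
[-0.257 -0.421  0.305  2.243  0.206  0.667 -1.697]
[-0.32339237  0.42400836  1.89958906] [-0.24370325  0.37850946  5.87977213]
top 0.66 [356. 189.] [ 0.6   -0.089  0.145]
top 0.57 [196. 168.] [0.656 0.385 0.145]
[[359.41005514 190.98890486]
 [357.32750973 195.80349998]
 [360.45991961 188.56188947]
 [363.8168203  215.66498821]]
```

View pics/c4.png

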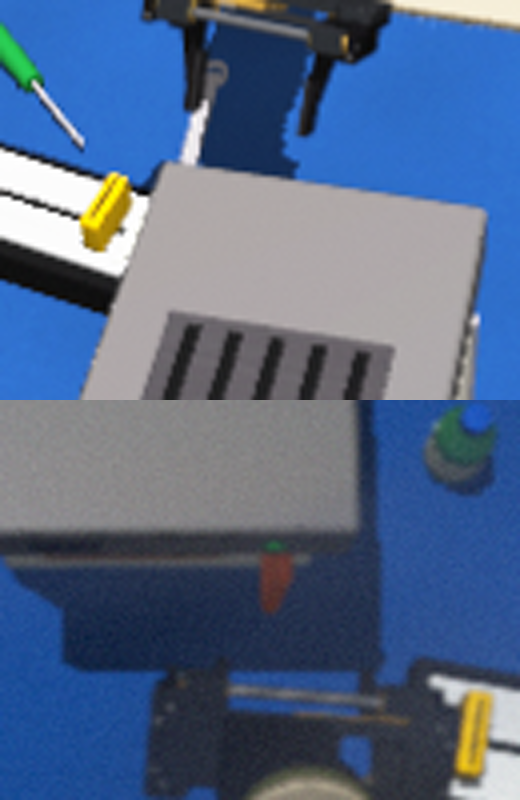

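The top crop shows the orange handle at about (358.5,191), matching the predicted (359.4,191). The jaws are in front and centred on it, so I'll approach along the tool axis.

Emit:
{"op": "carry_out", "data": {
  "rows": [
    [-1,-0.12,0.2,0.8,0],
    [-1,-0.12,0.2,0.8,0],
    [-1,0,0,0.8,0],
    [-1,0,0,0.8,0],
    [-1,0,0,0.8,0]
  ]
}}

```text
time: 16.28
ee_pos: [0.5778, -0.0983, 0.1845]
eef_rot: [-0.64, 0.693, -0.24, 0.228]
ft_force: [0.6, 0.7, 0.7]
width: 0.087
```

```bash
cat > q.py <<'E'
from h import *
import sys
s=st();print(np.round(s["joint_positions"],3))
M=R.from_quat(s["eef_rot"]).as_matrix()
print("units",np.round((np.array(list(map(float,sys.argv[1:4])))-s["ee_pos"])@M/.03,2))
E
python3 q.py .598 -.1 .116
```

```text
16.2833 [ 0.5778 -0.0983  0.1845] [-0.64   0.693 -0.24   0.228] [0.6 0.7 0.7] 0.087
[[-0.077 -0.778  0.624]
 [-0.997  0.065 -0.041]
 [-0.009 -0.625 -0.78 ]]
[-0.339 -0.136  0.423  2.239  0.1    0.352 -1.632]
units [0.03 0.9  2.2 ]
```

Emit:
{"op": "carry_out", "data": {
  "rows": [
    [-1,0,0.7,0.2,0],
    [-1,0,0.4,0.6,0],
    [-1,0,0,0.6,0]
  ]
}}

```text
time: 16.53
ee_pos: [0.5852, -0.0978, 0.1362]
eef_rot: [-0.638, 0.693, -0.244, 0.232]
ft_force: [0.2, 0.7, -0.0]
width: 0.087
```

```bash
python3 q.py .598 -.1 .116
```

```text
16.5333 [ 0.5852 -0.0978  0.1362] [-0.638  0.693 -0.244  0.232] [ 0.2  0.7 -0. ] 0.087
[[-0.078 -0.771  0.632]
 [-0.997  0.067 -0.042]
 [-0.01  -0.634 -0.773]]
[-0.396 -0.032  0.499  2.281 -0.054  0.203 -1.496]
units [0.05 0.09 0.79]
```

Emit:
{"op": "carry_out", "data": {
  "rows": [
    [-1,0,0.05,0.5,0],
    [-1,0,0,0.3,0],
    [1,0,0,0.1,0],
    [1,0,0,0,0],
    [1,0,0,0,0],
    [1,0,0,0,0],
    [1,0,0,0,0],
    [1,0,0,0,0],
    [1,0,0,0,0],
    [1,0,0,0,0],
    [1,0,0,0,0],
    [1,0,0,0,0],
    [1,0,0,0,0]
  ],
  "force": 25
}}

```text
time: 17.62
ee_pos: [0.614, -0.0986, 0.1272]
eef_rot: [-0.634, 0.691, -0.25, 0.241]
ft_force: [-4.0, -16.2, -0.7]
width: 0.0217
```

```bash
python3 q.py .598 -.1 .116
```

```text
17.6167 [ 0.614  -0.0986  0.1272] [-0.634  0.691 -0.25   0.241] [ -4.  -16.2  -0.7] 0.0217
[[-0.081 -0.756  0.649]
 [-0.997  0.071 -0.04 ]
 [-0.016 -0.65  -0.76 ]]
[-0.387  0.058  0.502  2.239 -0.369  0.153 -1.208]
units [ 0.09  0.64 -0.06]
```

Emit:
{"op": "carry_out", "data": {
  "rows": [
    [1,0.15,0.3,0,0],
    [1,0.1,0.1,0,0],
    [1,0,0,0,0],
    [1,0,0,0,0],
    [1,0,0,0,0]
  ]
}}

```text
time: 18.03
ee_pos: [0.6076, -0.1022, 0.1225]
eef_rot: [-0.635, 0.689, -0.251, 0.244]
ft_force: [1.9, 0.1, -0.1]
width: 0.0131
```

```bash
python3 q.py .598 -.1 .116
```

```text
18.0333 [ 0.6076 -0.1022  0.1225] [-0.635  0.689 -0.251  0.244] [ 1.9  0.1 -0.1] 0.0131
[[-0.075 -0.752  0.655]
 [-0.997  0.068 -0.037]
 [-0.017 -0.655 -0.755]]
[-0.329  0.055  0.456  2.258 -0.491  0.136 -1.073]
units [-0.04  0.39 -0.05]
```

The handle is gripped (13 mm opening). Pull straight out of the catch.

Emit:
{"op": "carry_out", "data": {
  "rows": [
    [1,0,0.25,-0.22,0],
    [1,0,0.25,-0.22,0],
    [1,0,0.25,-0.22,0],
    [1,0,0.25,-0.22,0]
  ],
  "force": 35
}}

```text
time: 18.37
ee_pos: [0.5699, -0.0878, 0.1228]
eef_rot: [-0.641, 0.683, -0.248, 0.246]
ft_force: [13.2, 20.1, -9.3]
width: 0.0128
```

```bash
python3 q.py .52 -.1 .12
```

```text
18.3667 [ 0.5699 -0.0878  0.1228] [-0.641  0.683 -0.248  0.246] [13.2 20.1 -9.3] 0.0128
[[-0.056 -0.754  0.654]
 [-0.998  0.054 -0.024]
 [-0.017 -0.654 -0.756]]
[-0.362 -0.047  0.458  2.345 -0.176  0.128 -1.364]
units [ 0.5   1.29 -1.01]
```

Emit:
{"op": "carry_out", "data": {
  "rows": [
    [1,-0.19,0.23,-0.2,0],
    [1,-0.19,0.23,-0.2,0],
    [1,-0.19,0.23,-0.2,0],
    [1,-0.19,0.23,-0.2,0]
  ]
}}

```text
time: 18.7
ee_pos: [0.5345, -0.0664, 0.1227]
eef_rot: [-0.64, 0.685, -0.249, 0.244]
ft_force: [0.7, -2.9, -1.5]
width: 0.013
```

```bash
python3 q.py .52 -.05 .12
```

```text
18.7 [ 0.5345 -0.0664  0.1227] [-0.64   0.685 -0.249  0.244] [ 0.7 -2.9 -1.5] 0.013
[[-0.061 -0.755  0.653]
 [-0.998  0.057 -0.028]
 [-0.016 -0.653 -0.757]]
[-0.056 -0.119  0.09   2.414  0.108  0.135 -1.703]
units [-0.52  0.45 -0.26]
```

Emit:
{"op": "carry_out", "data": {
  "rows": [
    [1,-0.25,0.2,-0.18,0],
    [1,-0.25,0.2,-0.18,0],
    [1,-0.25,0.2,-0.18,0]
  ]
}}

```text
time: 18.95
ee_pos: [0.5237, -0.058, 0.1229]
eef_rot: [-0.64, 0.686, -0.247, 0.243]
ft_force: [-0.3, -3.5, -12.3]
width: 0.0128
```

```bash
python3 q.py .478 .0016 .12
```

```text
18.95 [ 0.5237 -0.058   0.1229] [-0.64   0.686 -0.247  0.243] [ -0.3  -3.5 -12.3] 0.0128
[[-0.063 -0.758  0.649]
 [-0.998  0.059 -0.028]
 [-0.017 -0.649 -0.761]]
[ 0.338 -0.129 -0.311  2.417 -0.149  0.142 -1.486]
units [-1.89  1.33 -0.97]
```

Emit:
{"op": "carry_out", "data": {
  "rows": [
    [1,0,-0.1,-0.15,0],
    [1,-0.19,0.06,-0.27,0],
    [1,-0.19,0.06,-0.27,0],
    [1,-0.19,0.06,-0.27,0],
    [1,-0.19,0.06,-0.27,0],
    [1,-0.19,0.06,-0.27,0]
  ],
  "force": 12
}}

```text
time: 19.45
ee_pos: [0.498, -0.0374, 0.1424]
eef_rot: [-0.643, 0.688, -0.237, 0.239]
ft_force: [7.4, 5.6, -15.3]
width: 0.0132
```

```bash
python3 q.py .478 .0016 .15
```

```text
19.45 [ 0.498  -0.0374  0.1424] [-0.643  0.688 -0.237  0.239] [  7.4   5.6 -15.3] 0.0132
[[-0.06  -0.771  0.634]
 [-0.998  0.061 -0.02 ]
 [-0.024 -0.634 -0.773]]
[ 0.978 -0.313 -0.902  2.417 -0.835  0.315 -0.903]
units [-1.26  0.43 -0.64]
```

Emit:
{"op": "carry_out", "data": {
  "rows": [
    [1,-0.2,0.08,-0.14,0.4],
    [1,-0.24,0.08,-0.14,0.4],
    [1,-0.24,0.08,-0.14,0.4],
    [1,-0.24,0.08,-0.14,0.4],
    [1,-0.24,0.08,-0.14,0.4],
    [1,-0.24,0.08,-0.14,0.4]
  ]
}}

```text
time: 19.95
ee_pos: [0.4773, 0.0024, 0.1521]
eef_rot: [-0.568, 0.759, -0.197, 0.249]
ft_force: [-19.7, -13.4, -45.5]
width: 0.0191
```

```bash
python3 q.py .469 .021 .155
python3 - <<'E'
from h import *
a=camera("side");b=camera("top")
for q,z in(("door_free_edge",.231),("door_handle",.145)):
  for c in("top","side"):
    for k in pinpoint(q,c)[:2]: print(q,c,round(k["conf"],2),np.round(k["xy"]),np.round(atz(c,k["xy"],z),3))
cv2.imwrite("pics/c5.png",np.vstack([cv2.resize(i[r:r+100,c:c+200],None,fx=3,fy=3,interpolation=2) for i,r,c in((a,110,200),(b,140,240))]))
E
```

```text
19.95 [0.4773 0.0024 0.1521] [-0.568  0.759 -0.197  0.249] [-19.7 -13.4 -45.5] 0.0191
[[-0.231 -0.764  0.603]
 [-0.96   0.278 -0.017]
 [-0.155 -0.583 -0.798]]
[ 1.046 -0.497 -1.012  2.417 -0.909  0.473 -1.19 ]
units [-0.55  0.33 -0.25]
door_free_edge top 0.6 [348. 227.] [ 0.476 -0.06   0.231]
door_free_edge side 0.78 [295. 158.] [ 0.473 -0.069  0.231]
door_free_edge side 0.26 [253. 185.] [ 0.61  -0.17   0.231]
door_handle top 0.66 [320. 235.] [0.462 0.013 0.145]
door_handle side 0.85 [312. 176.] [ 0.468 -0.012  0.145]
```

View pics/c5.png

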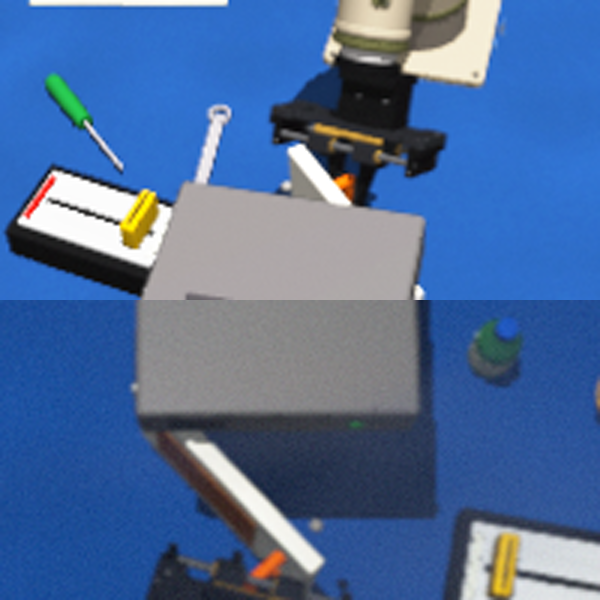

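The side crop shows the door at about 45°, with the free edge at about (295,158) and the handle (orange) still in the jaws. The side and top pinpoints agree. The grip is starting to wedge, so I'll release, withdraw along the tool axis, and then push on the inside.

Emit:
{"op": "carry_out", "data": {
  "rows": [
    [0.3,0,0,0,0],
    [0.3,0,0,0,0],
    [0.3,0,0,0,0]
  ]
}}

```text
time: 20.5
ee_pos: [0.4761, 0.0034, 0.1517]
eef_rot: [-0.57, 0.758, -0.195, 0.248]
ft_force: [-0.6, -0.3, 0.2]
width: 0.0288
```

Emit:
{"op": "carry_out", "data": {
  "rows": [
    [0.3,0,0.1,-0.4,0],
    [0.3,0,0.1,-0.5,0],
    [0.3,0,0.1,-0.6,0],
    [0.3,0,0,-0.8,0],
    [0.3,0,0,-0.8,0],
    [0.3,0,0,-0.8,0]
  ]
}}

```text
time: 21.0
ee_pos: [0.445, 0.0093, 0.2059]
eef_rot: [-0.573, 0.759, -0.191, 0.243]
ft_force: [-0.1, 0.2, 0.0]
width: 0.0303
```

```bash
python3 q.py .54 -.08 .33
```

```text
21.0 [0.445  0.0093 0.2059] [-0.573  0.759 -0.191  0.243] [-0.1  0.2  0. ] 0.0303
[[-0.226 -0.776  0.588]
 [-0.962  0.271 -0.012]
 [-0.15  -0.569 -0.809]]
[ 0.295 -0.5   -0.403  2.413 -0.194  0.572 -1.845]
units [ 1.53 -5.62 -1.44]
```

Emit:
{"op": "carry_out", "data": {
  "rows": [
    [1,-0.15,-0.57,-0.81,0],
    [1,-0.15,-0.57,-0.81,0],
    [1,-0.15,-0.57,-0.81,0],
    [1,-0.15,-0.57,-0.81,-0.5],
    [1,-0.15,-0.57,-0.81,-0.5],
    [1,0.5,0,0,-0.5],
    [1,0.5,0,0,-0.5],
    [1,0.5,0,0,-0.5]
  ]
}}

```text
time: 21.67
ee_pos: [0.468, -0.0246, 0.3429]
eef_rot: [-0.662, 0.685, -0.21, 0.22]
ft_force: [-0.3, -0.2, -0.7]
width: 0.0004
```

```bash
python3 q.py .55 -.04 .33
```

```text
21.6667 [ 0.468  -0.0246  0.3429] [-0.662  0.685 -0.21   0.22 ] [-0.3 -0.2 -0.7] 0.0004
[[-0.026 -0.814  0.58 ]
 [-0.999  0.035  0.004]
 [-0.023 -0.58  -0.815]]
[ 0.171 -0.5   -0.161  2.138 -0.109  0.88  -1.557]
units [ 0.45 -1.99  1.93]
```

Emit:
{"op": "carry_out", "data": {
  "rows": [
    [1,0.12,-0.5,0.48,0],
    [1,0.12,-0.5,0.48,0],
    [1,0.12,-0.5,0.48,0],
    [1,0.12,-0.5,0.48,0],
    [1,0,0,0,0]
  ]
}}

```text
time: 22.08
ee_pos: [0.5536, -0.0469, 0.3337]
eef_rot: [-0.659, 0.685, -0.214, 0.223]
ft_force: [-0.3, 0.2, -0.6]
width: 0.0005
```

```bash
python3 q.py .555 -.04 .214
```

```text
22.0833 [ 0.5536 -0.0469  0.3337] [-0.659  0.685 -0.214  0.223] [-0.3  0.2 -0.6] 0.0005
[[-0.031 -0.809  0.587]
 [-0.999  0.039  0.   ]
 [-0.023 -0.587 -0.809]]
[ 0.179 -0.281 -0.142  2.019 -0.081  0.774 -1.54 ]
units [-0.14  2.31  3.26]
```

Emit:
{"op": "carry_out", "data": {
  "rows": [
    [1,-0.03,0.46,0.65,0],
    [1,-0.03,0.46,0.65,0],
    [1,0,0.46,0.65,0],
    [1,0,0.46,0.65,0]
  ]
}}

```text
time: 22.42
ee_pos: [0.5587, -0.0436, 0.2426]
eef_rot: [-0.657, 0.685, -0.218, 0.227]
ft_force: [0.0, -0.2, -0.4]
width: 0.0007
```

```bash
python3 q.py .555 -.04 .214
```

```text
22.4167 [ 0.5587 -0.0436  0.2426] [-0.657  0.685 -0.218  0.227] [ 0.  -0.2 -0.4] 0.0007
[[-0.033 -0.801  0.597]
 [-0.999  0.041 -0.001]
 [-0.024 -0.597 -0.802]]
[ 0.175 -0.212 -0.161  2.165 -0.072  0.546 -1.556]
units [-0.09  0.67  0.69]
```

Emit:
{"op": "carry_out", "data": {
  "rows": [
    [1,0,0.4,0.4,0],
    [1,0,0.2,0.2,0],
    [1,-0.3,0,0,0],
    [1,-0.3,0,0,0],
    [1,-0.3,0,0,0]
  ]
}}

```text
time: 22.83
ee_pos: [0.5525, -0.0173, 0.2118]
eef_rot: [-0.656, 0.687, -0.216, 0.225]
ft_force: [-0.7, -1.1, 0.1]
width: 0.0003
```

```bash
python3 q.py .555 .1 .214; python3 - <<'E'
from h import *
a=camera("side");b=camera("top")
cv2.imwrite("pics/c6.png",np.vstack([cv2.resize(i[r:r+100,c:c+200],None,fx=3,fy=3,interpolation=2) for i,r,c in((a,110,200),(b,140,240))]))
E
```

```text
22.8333 [ 0.5525 -0.0173  0.2118] [-0.656  0.687 -0.216  0.225] [-0.7 -1.1  0.1] 0.0003
[[-0.038 -0.804  0.593]
 [-0.999  0.046 -0.002]
 [-0.025 -0.592 -0.805]]
[ 0.182 -0.194 -0.238  2.215 -0.007  0.481 -1.679]
units [-3.91  0.07 -0.02]
```

View pics/c6.png

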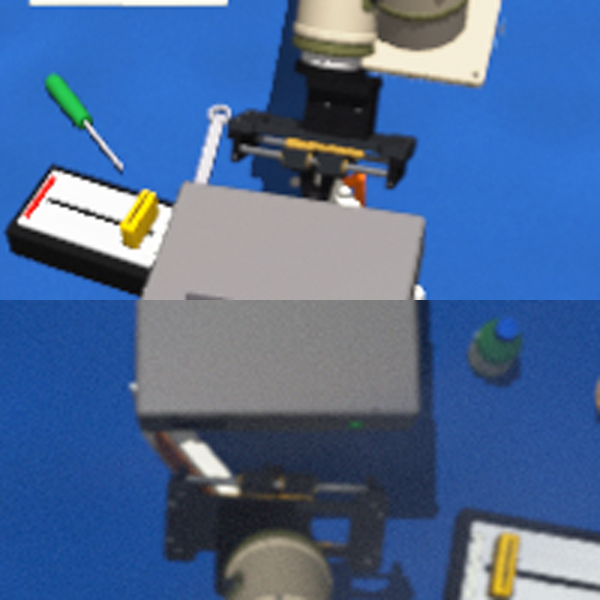

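The fingers are on the inner side of the door and the gripper body is above it. Now push left.

Emit:
{"op": "carry_out", "data": {
  "rows": [
    [1,-0.35,0,0,0],
    [1,-0.35,0,0,0],
    [1,-0.35,0,0,0],
    [1,-0.35,0,0,0],
    [1,-0.35,0,0,0],
    [1,-0.35,0,0,0]
  ]
}}

```text
time: 23.43
ee_pos: [0.5568, 0.0418, 0.2186]
eef_rot: [-0.653, 0.688, -0.22, 0.226]
ft_force: [0.1, -1.5, 1.5]
width: 0.0003
```

```bash
python3 q.py .555 .115 .214
```

```text
23.4333 [0.5568 0.0418 0.2186] [-0.653  0.688 -0.22   0.226] [ 0.1 -1.5  1.5] 0.0003
[[-0.044 -0.8    0.599]
 [-0.999  0.05  -0.007]
 [-0.024 -0.598 -0.801]]
[ 0.198 -0.188 -0.404  2.191  0.14   0.5   -1.948]
units [-2.43  0.26  0.07]
```

Emit:
{"op": "carry_out", "data": {
  "rows": [
    [1,-0.35,0.05,0.02,0],
    [1,-0.35,0.05,0.02,0],
    [1,-0.35,0.05,0.02,0],
    [1,-0.35,0.05,0.02,0],
    [1,-0.35,0.05,0.02,0],
    [1,-0.35,0.05,0.02,0],
    [1,-0.3,0.05,0,0],
    [1,-0.3,0,0,0]
  ]
}}

```text
time: 24.1
ee_pos: [0.5571, 0.117, 0.2176]
eef_rot: [-0.648, 0.691, -0.225, 0.226]
ft_force: [1.3, -4.8, -1.4]
width: 0.0001
```

```bash
python3 q.py .555 .115 .214; python3 - <<'E'
from h import *
a=camera("side");b=camera("top")
for c in("top","side"):
  for q,z in(("door_free_edge",.231),("door_handle",.145)):
    for k in pinpoint(q,c)[:1]: print(q,c,round(k["conf"],2),np.round(k["xy"]),np.round(atz(c,k["xy"],z),3))
E
```

```text
24.1 [0.5571 0.117  0.2176] [-0.648  0.691 -0.225  0.226] [ 1.3 -4.8 -1.4] 0.0001
[[-0.057 -0.794  0.605]
 [-0.998  0.057 -0.018]
 [-0.02  -0.605 -0.796]]
[ 0.214 -0.146 -0.615  2.152  0.361  0.543 -2.313]
units [0.07 0.12 0.05]
door_free_edge top 0.62 [261. 246.] [0.42  0.172 0.231]
door_handle top 0.85 [244. 232.] [0.467 0.231 0.145]
door_free_edge side 0.84 [368. 156.] [0.413 0.168 0.231]
door_handle side 0.7 [378. 187.] [0.467 0.215 0.145]
```

The door is at about 105°. I'll back away and check.

Emit:
{"op": "carry_out", "data": {
  "rows": [
    [1,0.5,0,0,0],
    [1,0.6,0,0,0],
    [1,0,-0.1,-0.8,0],
    [1,0,-0.1,-1,0],
    [1,0,-0.1,-1,0],
    [1,0,-0.1,-1,0],
    [1,0,0,-1,0],
    [1,0.3,0,-1,0],
    [1,0.3,0,-1,0],
    [1,0.3,0,-1,0],
    [1,0,0,0,0],
    [1,0,0,0,0]
  ]
}}

```text
time: 25.4
ee_pos: [0.4615, 0.0808, 0.3847]
eef_rot: [-0.656, 0.688, -0.214, 0.224]
ft_force: [0.5, -1.0, -0.4]
width: 0.0004
```

```bash
python3 q.py .555 .115 .214; python3 - <<'E'
from fit import *
a=camera("side");b=camera("top")
for c in("top","side"):
  for q,z in(("door_free_edge",.231),("door_handle",.145),("fader_top",.099),("flux_bottle",0),("tin",0),("mug",0),("resin_jar",0),("spanner",0),("screwdriver",0)):
    for k in pinpoint(q,c)[:1]: print(q,c,round(k["conf"],2),np.round(k["xy"]),np.round(atz(c,k["xy"],z),3))
  r=silhouettes("fader",c)
  if r: print("fader fit",fit({c:r[0]["mask"]},(.497,-.25,[-.16]),(.064,.02,.057,.099)))
cv2.imwrite("pics/c7.png",np.vstack([i[60:320,20:620] for i in(a,b)]))
E
```

```text
25.4 [0.4615 0.0808 0.3847] [-0.656  0.688 -0.214  0.224] [ 0.5 -1.  -0.4] 0.0004
[[-0.038 -0.807  0.59 ]
 [-0.999  0.047 -0.001]
 [-0.027 -0.589 -0.807]]
[-0.206 -0.5   -0.164  2.057  0.168  0.992 -2.043]
units [-1.11  0.89  6.43]
door_handle top 0.67 [246. 231.] [0.471 0.228 0.145]
fader_top top 0.6 [407. 227.] [ 0.497 -0.246  0.099]
flux_bottle top 0.73 [403. 160.] [ 0.734 -0.257  0.   ]
tin top 0.58 [445. 174.] [ 0.687 -0.391  0.   ]
mug top 0.88 [194. 168.] [0.695 0.428 0.   ]
resin_jar top 0.89 [191. 196.] [0.601 0.429 0.   ]
spanner top 0.75 [395. 288.] [ 0.319 -0.223  0.   ]
screwdriver top 0.66 [451. 294.] [ 0.305 -0.396  0.   ]
fader fit (array([ 0.49474615, -0.24871658, -0.25571832]), np.float64(0.3393665158371041))
door_free_edge side 0.62 [368. 159.] [0.425 0.168 0.231]
door_handle side 0.94 [379. 188.] [0.473 0.221 0.145]
fader_top side 0.53 [244. 181.] [ 0.502 -0.256  0.099]
flux_bottle side 0.66 [229. 249.] [ 0.731 -0.251  0.   ]
tin side 0.7 [193. 230.] [ 0.686 -0.405  0.   ]
mug side 0.69 [426. 277.] [0.695 0.424 0.   ]
resin_jar side 0.74 [430. 249.] [0.585 0.431 0.   ]
spanner side 0.54 [271. 162.] [ 0.313 -0.22   0.   ]
screwdriver side 0.68 [229. 154.] [ 0.311 -0.4    0.   ]
fader fit (array([ 0.49371007, -0.25457465, -0.03378472]), np.float64(0.21319796954314718))
```

View pics/c7.png

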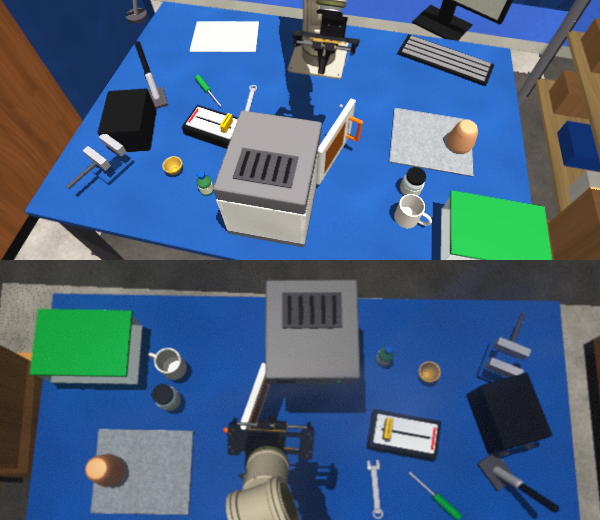

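The final picture shows the door swung past square, with its handle at side (379,188). The fader is beside the white bar, every bystander is in place and the arm is clear. Handing in.

```bash
python3 -c "
from bench import *
print(close_job())"
```

```text
the job is handed in; nothing more can be done
None
```

The yellow fader is off, the cabinet door stands open at about 105°, and the job is handed in. No verdict was reported.

- **Fader:** I gripped it and slid it home until the arm stalled at about 25 N. The last fits put it at y ≈ -0.249 (top camera) and -0.255 (side camera). The stop works out at -0.249 from the console fit and -0.254 to -0.260 from the white bar. The camera estimates are no better than about 5 mm, so the stall is the main evidence that it is on the stop.
- **Door:** The moves cannot tilt the tool directly, so I leaned it about 37° by driving up against the joint-6 limit. I then gripped the handle, pulled the door free of its catch and drew it to about 45°. From there I pushed it open from the inside with closed fingers. After the arm backed off, both cameras put the handle where they did before, so the door stayed where it was left.
- **Everything else:** All six bystanders on the bench read within about 15 mm of their starting positions, which is within measurement noise. I could not see the shell inside the cabinet, but nothing went in there. By my clearance estimates the gripper stayed well off the lamp head, and I saw no sign of contact with it.
- **Wrist force:** It briefly reached about 50 N while the grip was wedging on the handle, and it dropped to zero when I released. It read near zero at the end, at 25.4 s of the 72 s allowed.

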